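# Weigh the sample jar boxed in behind the reagent bottles

## Task

The low white sample jar in the black tray is boxed in by three capped reagent bottles: first stand all three bottles on the grey mat, then set the jar in the middle of the balance's pan, and only then put every bottle back, centred on the tray's coaster of its own cap colour. Keep the bottles and the jar upright throughout and set them down gently rather than dropping them, do not push the beaker about, and leave the jar on the pan.

Things in the scene. Friction and masses are not known exactly. Their poses are not given: they have to be found in the camera images.
- blue_bottle: Loose upright round bottle, white with a pale label band and a blue screw cap of the same width, straight-sided, diameter 48 mm, height 112 mm, about 0.18 kg; the cap is the top 30 mm. Origin: centre of the underside, z up through the cap. Stands on the coaster of its cap's colour at the start.
- red_bottle: Loose upright round bottle, amber glass with a pale label band and a red screw cap of the same width, straight-sided, diameter 48 mm, height 112 mm, about 0.18 kg; the cap is the top 30 mm. Origin: centre of the underside, z up through the cap. Stands on the coaster of its cap's colour at the start.
- yellow_bottle: Loose upright round bottle, green glass with a pale label band and a yellow screw cap of the same width, straight-sided, diameter 48 mm, height 112 mm, about 0.18 kg; the cap is the top 30 mm. Origin: centre of the underside, z up through the cap. Stands on the coaster of its cap's colour at the start.
- blue_coaster: Fixed flat blue disc, diameter 66 mm, 3 mm thick, home of the blue-capped bottle, on the floor (4 mm above the bench) of a fixed round black tray (diameter 232 mm, rim 14 mm high). Origin: centre of its underside; its top is 7 mm above the bench. The coasters stand on three sides of the jar, about 62 mm from it and 95 mm or more apart; which colour is where varies.
- red_coaster: Fixed flat red disc, diameter 66 mm, 3 mm thick, home of the red-capped bottle, on the floor (4 mm above the bench) of a fixed round black tray (diameter 232 mm, rim 14 mm high). Origin: centre of its underside; its top is 7 mm above the bench. The coasters stand on three sides of the jar, about 62 mm from it and 95 mm or more apart; which colour is where varies.
- yellow_coaster: Fixed flat yellow disc, diameter 66 mm, 3 mm thick, home of the yellow-capped bottle, on the floor (4 mm above the bench) of a fixed round black tray (diameter 232 mm, rim 14 mm high). Origin: centre of its underside; its top is 7 mm above the bench. The coasters stand on three sides of the jar, about 62 mm from it and 95 mm or more apart; which colour is where varies.
- jar: Loose low white sample jar with a white lid, a plain cylinder of diameter 44 mm, height 40 mm, about 0.09 kg. Starts on the tray's floor behind and between the three taller bottles, with only some 15 mm between it and each of them. Origin: centre of the underside.
- balance: Fixed light-grey bench balance, 190 mm long in x and 170 mm wide, top face 40 mm high, with a round steel pan (diameter 110 mm) whose flat top is 48 mm above the bench; the pan does not move. Origin: on the bench straight below the pan's centre; the housing reaches from 115 mm before it (-x, display side) to 75 mm behind it. To the left or the right of the tray.
- mat: Fixed dark grey mat, the empty side area, 210 mm in x by 180 mm in y, 3 mm thick, on the other side of the tray from the balance. Origin: centre of its underside; x and y along its edges.
- beaker: Loose empty glass beaker, a bystander beyond the tray on either side: rim diameter 60 mm, height 70 mm. Origin: centre of the underside. Leave it alone.
Mind the look-alikes: they are no part of the job. What is shaped like the yellow_bottle but turquoise is not meant. Leave any turquoise look-alike of the red_bottle alone.

How it is judged:
By the outcome, as a careful person would: the job done as asked, in the order asked, and still so for the second after the job is handed in, with the robot touching nothing.
It also fails if it takes over 141 s, if anything falls off the work surface, if the arm or the gripper's body presses on something with over 40 N, if the wrist force passes 120 N, or if a joint passes its speed limit or range.

## Robot

A 7-joint arm with a two-finger parallel gripper is mounted at the origin on the work surface. World frame = base frame: x ahead of the robot, y to its left, z up, the work surface at z = 0. Lengths are in m, angles in rad, forces in N, time in s.
With the tool pointing down it reaches from about 0.35 to 0.9 m from the base axis. Payload 8.1 kg.
Tool frame: the origin (TCP) lies midway between the tips of the shut fingers; the grasp point (between the pads) lies 19 mm behind it; z points along the fingers, y is the line along which they close (so a half turn about z gives the same grasp; the last joint's range is limited). The gripper opens to 92 mm and grips with 3 to 60 N. Pads are 19 mm wide; open, the fingers measure 130 mm over their backs; the gripper's body (75 mm by 190 mm) begins 47 mm behind the grasp point.
Start: joints at [1.098, 0.434, 0.025, 1.573, -0.012, 1.134, -0.075], TCP at [0.226, -0.583, 0.227] pointing down, gripper open.
Joint ranges: [-2.62, 2.62], [-0.44, 2.09], [-1.27, 1.32], [0.08, 2.57], [-1.32, 4.46], [0.12, 2], [-2.74, 2.74]. Speed limits (rad/s): [2.22, 2.22, 3.01, 3.01, 3.14, 3.14, 3.14].

## Interface

Orientations are given as a rotation vector (axis times angle).
In Python, from cell import arm gives the robot as it stands.
- The arm moves only by the tool carry_out, never from a script. Its arguments are lists of equal length, an entry for each row: "claw": the finger opening in cm, from 0 to 9.18; "delta_pos": the shift along the tool's x, y, z in cm, a list of three; "angular": the turn, a rotation vector about the tool's x, y, z in rad, a list of three. In form: {"claw": [claw, ...], "delta_pos": [[dx, dy, dz], ...], "angular": [[ax, ay, az], ...]}. A call has 1 to 20 rows; each row shifts and turns the commanded pose from where the row before left it, along the tool's axes as they then stand; what a row does not reach is not made up. A row lasts 1/10 s, in which the tool goes at most 50 mm and 8.59 degrees, less where a joint would pass 70% of its speed; a pose out of reach is approached as far as the arm can. A call with a gripper value outside its range is refused whole. The fingers move at their own pace and stop on an object; "force" is the grip in N (left out, the last holds). Time passes only in rows, so rows that do not move let the fingers close. It gives the time, the measured TCP pose, the force, the opening and the grip force at its end, in the units of the state.
- arm.observe(): the state, without advancing time (a new reading comes with each control period).
- arm.get_image(name): name is "side" or "top"; returns a dict with "frame" (400x640x3 uint8, red, green, blue), "mtx" (3x3 intrinsics, pixels), "dist" ([k1, k2, p1, p2, k3] as OpenCV has them; the pictures are not rectified), "T" (4x4, takes a point from camera to world coordinates). Camera axes: x right, y down, z forward; pixel columns grow to the right and rows downward; lengths in m; the calibration is good to about 2 mm. A picture is of the moment at which its call begins. There is no depth.
- arm.sign_off(): hands the job in; it is judged then, once.
Trained networks look in a picture, given as the dict that the camera call returned (one of the last four; its "shot" number tells which), for a name from the list of things; names that differ only in an ending like _2 or _b are one class to them, and where a whole thing is asked for, a point or a joint stands for the part that bears it (a point fixed in the world has none). Each returns a list of dicts, best first, with "conf" (0 to 1); they miss things now and then, are a little off and sometimes report something else, mostly with a low value. They report only what shows in the picture. A call takes as long as a camera call. They do not tell look-alikes from the thing itself.
- arm.look_for(label, picture): "centre" ([column, row] as shares, 0 to 1, of the picture: columns of its width, rows of its height, amid what is visible of it).
- arm.trace(label, picture): "region" (400x640 bool, what is visible of it) and "centre" ([column, row] as shares, 0 to 1, of the picture: columns of its width, rows of its height, amid what is visible of it).
- arm.place_of(label, picture): "centre" ([column, row] as shares, 0 to 1, of the picture: columns of its width, rows of its height: a listed point, or the origin of a listed thing).
The state is a dict: "clock": time; "joints": joint angles; "dq": joint speeds; "joint_efforts": joint torques, N m; "position": TCP position; "ee_rot": TCP orientation; "force": force on the tool from outside, world axes, zero at the start; "ft_torque": the same for the moment, N m; "width": opening from 0.0 (shut) to 1.0 (fully open); "gripper_force": force on a finger pad.
Only numpy, scipy, OpenCV 4.12 (cv2) and the standard library are available. Lean on these libraries where they do the work, as an engineer would, in place of code of your own. Each camera call takes 0.05 s, during which the arm holds its last target. There are 200 camera calls.

## Working session

There is one attempt and no reset: what is moved stays moved. The work goes in short steps, Python scripts to look and compute and a tool call to move; the robot and the scene stay as the last step left them, time stands still between calls to the robot, and variables do not carry over. Pictures are saved under pics/ and viewed, at most 14 in all, crops included, and the job is handed in when it is done.

Besides the shell and the picture viewer there is one more tool, called after "Call:" as name(argument=value, ...), one argument or row to a line, values as JSON. carry_out: Moves the arm, as the interface text tells. Its arguments: {"type":"object","properties":{"claw":{"type":"array","items":{"type":"number"}},"delta_pos":{"type":"array","items":{"type":"array","items":{"type":"number"}}},"angular":{"type":"array","items":{"type":"array","items":{"type":"number"}}},"force":{"type":"number"}},"required":["claw","delta_pos","angular"]}

```bash
mkdir -p pics; ls; python3 - <<'E'
from cell import arm
import cv2
s=arm.observe(); print(s['clock'],s['position'],s['ee_rot'],s['width'])
for n in ['side','top']:
    p=arm.get_image(n); cv2.imwrite(f'pics/{n}0.png',p['frame'][:,:,::-1])
    print(n,p['mtx'].round(1).tolist(),p['dist'],p['T'].round(3).tolist())
    for l in ['blue_bottle','red_bottle','yellow_bottle','jar','balance','mat','beaker','blue_coaster','red_coaster','yellow_coaster']:
        print(l,[(round(d['conf'],2),(round(d['centre'][0]*640),round(d['centre'][1]*400))) for d in arm.place_of(l,p)])
E
```

```text
pics
0.0 [ 0.22565721 -0.58230288  0.22596333] [-3.08660309e+00 -5.77186793e-01  6.67678542e-04] 0.997984505175789
side [[431.5, 0.0, 320.5], [0.0, 431.5, 202.3], [0.0, 0.0, 1.0]] [-0.10255874  0.          0.          0.          0.        ] [[0.982, -0.145, 0.121, 0.436], [-0.189, -0.716, 0.672, -0.623], [-0.011, -0.683, -0.731, 0.71], [0.0, 0.0, 0.0, 1.0]]
blue_bottle [(0.7, (334, 189))]
red_bottle [(0.96, (330, 233)), (0.9, (415, 343)), (0.86, (417, 300)), (0.56, (333, 187))]
yellow_bottle [(0.91, (299, 207)), (0.8, (209, 172)), (0.56, (415, 215))]
jar [(0.36, (328, 209))]
balance [(0.67, (322, 332))]
mat [(0.66, (285, 136))]
beaker [(0.68, (424, 249))]
blue_coaster [(0.37, (333, 193))]
red_coaster [(0.49, (330, 234))]
yellow_coaster [(0.47, (302, 208))]
top [[380.2, 0.0, 317.1], [0.0, 380.2, 201.7], [0.0, 0.0, 1.0]] [-0.09253014  0.          0.          0.          0.        ] [[-0.002, -0.997, 0.083, 0.469], [-1.0, 0.001, -0.004, -0.003], [0.004, -0.083, -0.997, 0.856], [0.0, 0.0, 0.0, 1.0]]
blue_bottle [(0.95, (292, 180))]
red_bottle [(0.84, (340, 194)), (0.65, (458, 155))]
yellow_bottle [(0.73, (335, 107)), (0.61, (304, 217))]
jar [(0.57, (315, 190))]
balance [(0.61, (438, 220))]
mat [(0.8, (193, 221))]
beaker [(0.83, (376, 118))]
blue_coaster [(0.58, (291, 177))]
red_coaster [(0.62, (344, 194))]
yellow_coaster [(0.7, (307, 218))]
```

View pics/top0.png

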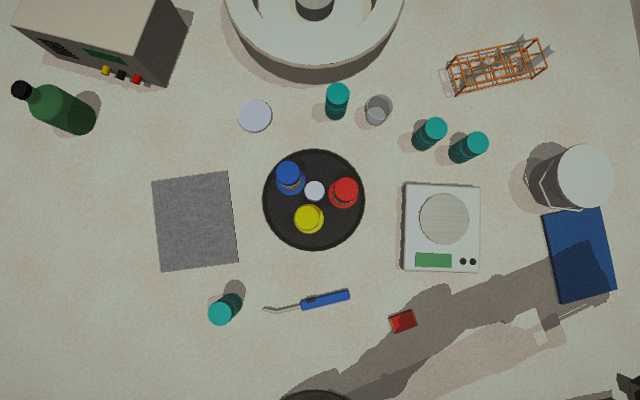

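View pics/side0.png

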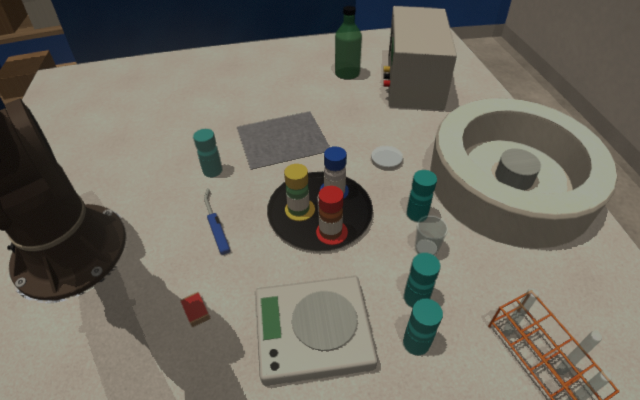

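Top view: bottles with blue cap (289,172), red cap (344,190) and yellow cap (308,218), and the jar at (315,190). The turquoise look-alikes are at (337,98), (431,132), (470,146) and (225,308). The white disc at (255,115) could be taken for the jar lid, and the blue, red and green objects elsewhere are clutter. I choose the three in the black tray.

```bash
cat > h.py <<'E'
import numpy as np, cv2
from scipy.optimize import minimize
from scipy.spatial.transform import Rotation as R
from cell import arm
def proj(p,P):
    Ti=np.linalg.inv(p['T']); return cv2.projectPoints(np.asarray(P,float).reshape(-1,1,3),cv2.Rodrigues(Ti[:3,:3])[0],Ti[:3,3],p['mtx'],p['dist'])[0][:,0]
def back(p,uv,z):
    n=cv2.undistortPoints(np.array(uv,float).reshape(-1,1,2),p['mtx'],p['dist'])[:,0]
    d=np.c_[n,np.ones(len(n))]@p['T'][:3,:3].T; o=p['T'][:3,3]
    return o+d*((z-o[2])/d[:,2])[:,None]
def cmask(p,col):
    h=cv2.cvtColor(p['frame'],cv2.COLOR_RGB2HSV).astype(int); H,S,V=h[...,0],h[...,1],h[...,2]
    c={'blue':(H>105)&(H<125)&(S>130),'red':((H<8)|(H>172))&(S>150),'yellow':(H>22)&(H<36)&(S>150)}[col]
    return c&(V>50)
def sil(p,x,y,z0,z1,r,sub=4):
    a=np.linspace(0,2*np.pi,48,endpoint=False)
    P=np.concatenate([np.c_[x+r*np.cos(a),y+r*np.sin(a),0*a+z] for z in (z0,z1)])
    hull=cv2.convexHull((proj(p,P)*sub+(sub-1)/2).astype(np.float32))
    m=np.zeros((400*sub,640*sub),np.uint8); cv2.fillPoly(m,[np.rint(hull).astype(int)],1)
    return cv2.resize(m.astype(np.float32),(640,400),interpolation=cv2.INTER_AREA)
def fit(views,x0,z0,z1,r):
    "views: list of (picture, mask): best cylinder silhouette"
    def f(v):
        c=0
        for p,m in views:
            s=sil(p,v[0],v[1],z0,z1,r); w=cv2.dilate((s>0).astype(np.uint8),np.ones((9,9)))
            mm=m*w; c+=1-np.minimum(s,mm).sum()/max(np.maximum(s,mm).sum(),1)
        return c
    q=minimize(f,x0,method='Nelder-Mead',options=dict(initial_simplex=np.array(x0)+np.array([[0,0],[.006,0],[0,.006]]),xatol=2e-4,fatol=1e-4))
    return q.x.round(4),round(q.fun/len(views),3)
def go(x,y,z,yaw=0):
    s=arm.observe(); Rm=R.from_rotvec(s['ee_rot']); T=R.from_matrix([[np.cos(yaw),np.sin(yaw),0],[np.sin(yaw),-np.cos(yaw),0],[0,0,-1]])
    d=Rm.inv().apply(np.array([x,y,z])-s['position'])*100
    print('t',round(s['clock'],2),'pos',s['position'].round(4),'w',round(s['width'],3),'gf',round(float(np.max(s['gripper_force'])),1),'F',np.round(s['force'],1),'d_cm',d.round(2),'rot',(Rm.inv()*T).as_rotvec().round(3))
E
cat > m.py <<'E'
from h import *
t=arm.get_image('top'); s=arm.get_image('side')
for c,uv in [('blue',(289,172)),('red',(344,190)),('yellow',(308,218))]:
    x0=back(t,[uv],.119)[0,:2]
    print(c,x0.round(3),fit([(t,cmask(t,c))],x0,.089,.119,.024),fit([(s,cmask(s,c))],x0,.089,.119,.024))
x0=back(t,[(315,190)],.044)[0,:2]
print('jar',x0.round(4), 'beaker',back(t,[arm.place_of('beaker',t)[0]['centre']*np.array([640,400])],0))
m=max(arm.trace('mat',t),key=lambda d:d['conf']); cs=max(cv2.findContours(m['region'].astype(np.uint8),0,2)[0],key=cv2.contourArea)
box=cv2.boxPoints(cv2.minAreaRect(cs)); print('mat',m['conf'],box.round().tolist(),back(t,box,.003).round(3).tolist(), back(t,box,.003).mean(0))
b=max(arm.trace('balance',t),key=lambda d:d['conf']); print('bal',b['conf'])
g=cv2.cvtColor(t['frame'],cv2.COLOR_RGB2GRAY)
print(cv2.HoughCircles(cv2.resize(g[180:260,400:490],None,fx=4,fy=4,interpolation=cv2.INTER_CUBIC),cv2.HOUGH_GRADIENT,1.5,500,param1=60,param2=20,minRadius=85,maxRadius=115))
c=t['frame'][140:280,140:500]; c=cv2.resize(c,None,fx=2.2,fy=2.2,interpolation=cv2.INTER_CUBIC); cv2.imwrite('pics/crop1.png',c[:,:,::-1])
go(.46,0,.3)
E
python3 m.py
```

```text
blue [0.589 0.049] (array([0.59  , 0.0539]), np.float64(0.208)) (array([0.5895, 0.0587]), np.float64(0.317))
red [ 0.553 -0.058] (array([ 0.5569, -0.0633]), np.float64(0.235)) (array([ 0.5563, -0.0607]), np.float64(0.074))
yellow [0.498 0.012] (array([0.4994, 0.016 ]), np.float64(0.274)) (array([0.5034, 0.0434]), np.float64(0.484))
jar [ 0.5616 -0.0016] beaker [[ 0.73712359 -0.14204384  0.        ]]
mat 0.59 [[149.0, 179.0], [228.0, 169.0], [239.0, 263.0], [160.0, 273.0]] [[0.593, 0.381, 0.003], [0.614, 0.197, 0.003], [0.401, 0.168, 0.003], [0.379, 0.348, 0.003]] [0.4969802  0.27333587 0.003     ]
bal 0.58
[[[173.25 149.25  98.35]]]
t 1.35 pos [ 0.2259 -0.5828  0.2267] w 1.0 gf 0.0 F [ 0.1 -0.2 -1.3] d_cm [ 42.89 -45.88  -7.33] rot [0.   0.   0.37]
```

View pics/crop1.png

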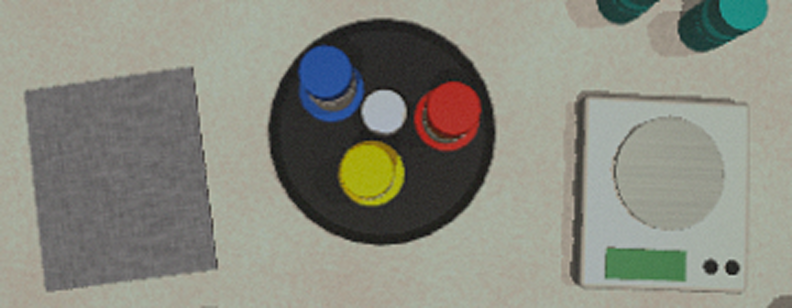

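```bash
cat >> h.py <<'E'
def fit2(p,m,x0,c0=None,zb=.007):
    "bottle + coaster of the same colour; returns bottle xy, coaster xy"
    def f(v):
        k=sil(p,v[2],v[3],.004,.007,.033); b=sil(p,v[0],v[1],zb,zb+.082,.024); c=sil(p,v[0],v[1],zb+.082,zb+.112,.024)
        s=np.maximum(k*(1-b),c); w=cv2.dilate((np.maximum(k,c)>0).astype(np.uint8),np.ones((9,9))); mm=m*w
        return 1-np.minimum(s,mm).sum()/np.maximum(s,mm).sum()
    v0=np.r_[x0,x0 if c0 is None else c0]
    q=minimize(f,v0,method='Nelder-Mead',options=dict(initial_simplex=np.vstack([v0,v0+.006*np.eye(4)]),xatol=2e-4,fatol=1e-4,maxiter=400))
    return q.x.round(4),round(q.fun,3)
E
python3 - <<'E'
from h import *
t=arm.get_image('top'); s=arm.get_image('side')
for c,uv in [('blue',(288.2,171.8)),('red',(345.9,189.5)),('yellow',(307.3,218.6))]:
    x0=back(t,[uv],.119)[0,:2]
    print(c,x0.round(4),fit2(t,cmask(t,c),x0),fit2(s,cmask(s,c),x0))
print(back(t,[(400+173.25/4,180+149.25/4)],.048), back(t,np.array([(25,92),(192,68),(216,268),(47,291)])/2.2+[140,140],.003).round(4))
E
```

```text
blue [0.589  0.0508] (array([0.5892, 0.0528, 0.5879, 0.0544]), np.float64(0.087)) (array([0.5891, 0.0517, 0.5936, 0.0648]), np.float64(0.369))
red [ 0.5539 -0.0621] (array([ 0.5565, -0.0626,  0.5573, -0.0633]), np.float64(0.071)) (array([ 0.557 , -0.0597,  0.559 , -0.0621]), np.float64(0.112))
yellow [0.4973 0.0133] (array([0.5003, 0.0145, 0.5021, 0.0131]), np.float64(0.078)) (array([0.5017, 0.0185, 0.5016, 0.0162]), np.float64(0.505))
[[ 0.50190173 -0.27749593  0.048     ]] [[0.5862 0.375  0.003 ]
 [0.6104 0.1983 0.003 ]
 [0.4052 0.1704 0.003 ]
 [0.3804 0.3456 0.003 ]]
```

Call:
carry_out(
  claw=[9,9,9,9,9,9,9,9,9,9,9,9,9,9,9,9,9,9,9],
  delta_pos=[
    [0,0,-2],
    [0,0,-3],
    [0,0,-3],
    [0,0,0],
    [0,0,0],
    [2,-2,0],
    [3,-3,0],
    [3,-3,0],
    [3,-3,0],
    [3,-3,0],
    [3,-3,0],
    [3,-3,0],
    [3,-3,0],
    [3,-3,0],
    [3,-3,0],
    [3,-3,0],
    [3,-3,0],
    [0,0,0],
    [0,0,0],
  ],
  angular=[
    [0,0,0.1],
    [0,0,0.1],
    [0,0,0.1],
    [0,0,0.07],
    [0,0,0],
    [0,0,0],
    [0,0,0],
    [0,0,0],
    [0,0,0],
    [0,0,0],
    [0,0,0],
    [0,0,0],
    [0,0,0],
    [0,0,0],
    [0,0,0],
    [0,0,0],
    [0,0,0],
    [0,0,0],
    [0,0,0],
  ],
  force=20,
)

```text
clock: 3.35
position: [0.5761, -0.2317, 0.3055]
ee_rot: [-3.141, -0.006, 0.003]
force: [-0.1, -0.4, -0.4]
width: 0.979
gripper_force: 0.0
```

Call:
carry_out(
  claw=[9,9,9,9,9,9,9,9,9,9,9,9,9,9],
  delta_pos=[
    [-0.5,-2,0],
    [-0.5,-3,0],
    [-0.5,-3,0],
    [-0.5,-3,0],
    [0,-3,0],
    [0,-2,0],
    [0,-1,0],
    [0,0,3],
    [0,0,4],
    [0,0,4],
    [0,0,3],
    [0,0,2],
    [0,0,0],
    [0,0,0],
  ],
  angular=[
    [0,0,0],
    [0,0,0],
    [0,0,0],
    [0,0,0],
    [0,0,0],
    [0,0,0],
    [0,0,0],
    [0,0,0],
    [0,0,0],
    [0,0,0],
    [0,0,0],
    [0,0,0],
    [0,0,0],
    [0,0,0],
  ],
)

```text
clock: 4.75
position: [0.5559, -0.0643, 0.1471]
ee_rot: [3.141, -0.003, -0.001]
force: [-0.5, 0.0, -0.1]
width: 0.981
gripper_force: 0.0
```

```bash
python3 - <<'E'
from h import *
go(.5565,-.0622,.085)
E
```

```text
t 4.75 pos [ 0.5559 -0.0643  0.1471] w 0.981 gf 0.0 F [-0.5  0.  -0.1] d_cm [ 0.06 -0.21  6.21] rot [ 0.001  0.    -0.002]
```

Call:
carry_out(
  claw=[9,9,9,9,9,4,4,4,4,4,4,4,4,4],
  delta_pos=[
    [0.1,-0.2,1.5],
    [0,0,2],
    [0,0,2],
    [0,0,0.7],
    [0,0,0],
    [0,0,0],
    [0,0,0],
    [0,0,0],
    [0,0,0],
    [0,0,0],
    [0,0,0],
    [0,0,0],
    [0,0,-0.5],
    [0,0,-0.5],
  ],
  angular=[
    [0,0,0],
    [0,0,0],
    [0,0,0],
    [0,0,0],
    [0,0,0],
    [0,0,0],
    [0,0,0],
    [0,0,0],
    [0,0,0],
    [0,0,0],
    [0,0,0],
    [0,0,0],
    [0,0,0],
    [0,0,0],
  ],
)

```text
clock: 6.15
position: [0.5567, -0.0608, 0.0948]
ee_rot: [-3.142, 0.0, 0.001]
force: [0.3, -0.5, -1.2]
width: 0.52
gripper_force: 20.0
```

```bash
python3 - <<'E'
from h import *
go(.431,.264,.25,.135)
E
```

```text
t 6.15 pos [ 0.5567 -0.0608  0.0948] w 0.52 gf 20.0 F [ 0.3 -0.5 -1.2] d_cm [-12.59 -32.48 -15.51] rot [-0.     0.001 -0.135]
```

Call:
carry_out(
  claw=[4,4,4,4,4,4,4,4,4,4,4,4,4,4,4,4,4,4,4,4],
  delta_pos=[
    [0,0,-2],
    [0,0,-3],
    [0,0,-4],
    [0,0,-4],
    [0,0,-2.5],
    [-0.4,-1,0],
    [-0.8,-2,0],
    [-1.2,-3.2,0],
    [-1.4,-3.6,0],
    [-1.4,-3.6,0],
    [-1.4,-3.6,0],
    [-1.4,-3.6,0],
    [-1.4,-3.6,0],
    [-1.2,-3.2,0],
    [-1,-2.6,0],
    [-0.7,-1.7,0],
    [-0.3,-0.8,0],
    [0,0,2],
    [0,0,3],
    [0,0,3],
  ],
  angular=[
    [0,0,0],
    [0,0,0],
    [0,0,0],
    [0,0,0],
    [0,0,0],
    [0,0,0],
    [0,0,0],
    [0,0,0],
    [0,0,0],
    [0,0,0],
    [0,0,0],
    [0,0,0],
    [0,0,0],
    [0,0,0],
    [0,0,0],
    [0,0,0],
    [0,0,0],
    [0,0,0],
    [0,0,0],
    [0,0,0],
  ],
)

```text
clock: 8.15
position: [0.4311, 0.2634, 0.1686]
ee_rot: [3.141, -0.001, 0.001]
force: [1.2, -0.4, -2.0]
width: 0.515
gripper_force: 20.0
```

Call:
carry_out(
  claw=[4,4,4,4],
  delta_pos=[
    [0,0,3],
    [0,0,2],
    [0,0,0],
    [0,0,0],
  ],
  angular=[
    [0,0,0],
    [0,0,0],
    [0,0,0],
    [0,0,0],
  ],
)

```text
clock: 8.55
position: [0.431, 0.2637, 0.1197]
ee_rot: [3.141, -0.001, -0.001]
force: [0.8, -0.7, -1.9]
width: 0.52
gripper_force: 20.0
```

```bash
python3 - <<'E'
from h import *
go(.431,.264,.081)
E
```

```text
t 8.55 pos [0.431  0.2637 0.1197] w 0.52 gf 20.0 F [ 0.8 -0.7 -1.9] d_cm [-0.   -0.03  3.87] rot [ 0.001  0.001 -0.001]
```

Call:
carry_out(
  claw=[4,4,4,4,4,4],
  delta_pos=[
    [0,0,1.5],
    [0,0,1.2],
    [0,0,0.7],
    [0,0,0.3],
    [0,0,0.15],
    [0,0,0],
  ],
  angular=[
    [0,0,0],
    [0,0,0],
    [0,0,0],
    [0,0,0],
    [0,0,0],
    [0,0,0],
  ],
)

```text
clock: 9.15
position: [0.4312, 0.2643, 0.0814]
ee_rot: [-3.141, 0.0, -0.0]
force: [-0.8, -0.4, -2.9]
width: 0.518
gripper_force: 20.0
```

Call:
carry_out(
  claw=[4,4,4],
  delta_pos=[
    [0,0,0.05],
    [0,0,0.05],
    [0,0,0],
  ],
  angular=[
    [0,0,0],
    [0,0,0],
    [0,0,0],
  ],
)

```text
clock: 9.45
position: [0.4315, 0.2643, 0.0807]
ee_rot: [-3.141, 0.001, -0.001]
force: [-0.6, -0.5, 4.7]
width: 0.52
gripper_force: 20.0
```

Call:
carry_out(
  claw=[9,9,9,9,9,9,9,9,9,9,9,9,9,9,9,9,9,9,9],
  delta_pos=[
    [0,0,0],
    [0,0,0],
    [0,0,0],
    [0,0,0],
    [0,0,-1],
    [0,0,-2],
    [0,0,-3],
    [0,0,-2],
    [0.5,1.5,0],
    [0.8,2.5,0],
    [1,3.5,0],
    [1,4,0],
    [1,4,0],
    [1,4,0],
    [1,3,0],
    [0.6,1.5,0],
    [0.05,0.95,0],
    [0,0,0],
    [0,0,0],
  ],
  angular=[
    [0,0,0],
    [0,0,0],
    [0,0,0],
    [0,0,0],
    [0,0,0],
    [0,0,0],
    [0,0,0],
    [0,0,0],
    [0,0,0],
    [0,0,0],
    [0,0,0],
    [0,0,0],
    [0,0,0],
    [0,0,0],
    [0,0,0],
    [0,0,0],
    [0,0,0],
    [0,0,0],
    [0,0,0],
  ],
)

```text
clock: 11.35
position: [0.5002, 0.0157, 0.1605]
ee_rot: [-3.141, -0.001, 0.0]
force: [-0.1, -0.2, -0.0]
width: 0.978
gripper_force: 0.0
```

```bash
python3 - <<'E'
from h import *
s=arm.get_image('side'); cv2.imwrite('pics/side1.png',s['frame'][60:300,150:470,::-1].repeat(2,0).repeat(2,1))
go(.5005,.0148,.085)
E
```

```text
t 11.4 pos [0.5002 0.0161 0.1604] w 0.98 gf 0.0 F [ 0.4  0.6 -0.5] d_cm [0.03 0.13 7.54] rot [-0.001 -0.     0.002]
```

View pics/side1.png

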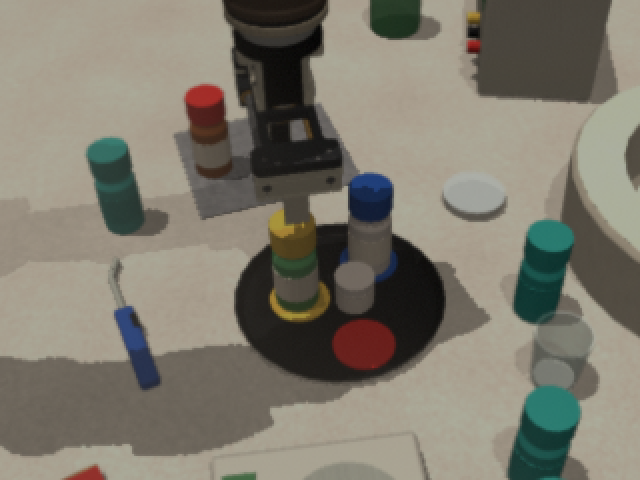

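The red bottle stands upright on the mat (205,130 in the crop) and the gripper is above the yellow bottle.

Call:
carry_out(
  claw=[9,9,9,9,9,4,4,4,4,4,4,4,4,4,4,4,4,4],
  delta_pos=[
    [0,0.1,2],
    [0,0,2.5],
    [0,0,2],
    [0,0,1],
    [0,0,0],
    [0,0,0],
    [0,0,0],
    [0,0,0],
    [0,0,0],
    [0,0,0],
    [0,0,0],
    [0,0,0],
    [0,0,-0.5],
    [0,0,-2],
    [0,0,-3],
    [0,0,-4],
    [0,0,-4],
    [0,0,-3],
  ],
  angular=[
    [0,0,0],
    [0,0,0],
    [0,0,0],
    [0,0,0],
    [0,0,0],
    [0,0,0],
    [0,0,0],
    [0,0,0],
    [0,0,0],
    [0,0,0],
    [0,0,0],
    [0,0,0],
    [0,0,0],
    [0,0,0],
    [0,0,0],
    [0,0,0],
    [0,0,0],
    [0,0,0],
  ],
)

```text
clock: 13.2
position: [0.5007, 0.0138, 0.2529]
ee_rot: [-3.141, 0.0, -0.003]
force: [1.3, 0.0, -2.2]
width: 0.519
gripper_force: 20.0
```

Call:
carry_out(
  claw=[4,4,4,4,4,4,4,4,4,4,4,4,4,4,4,4,4,4],
  delta_pos=[
    [-0.1,-1,0],
    [-0.1,-2,0],
    [-0.1,-3,0],
    [0,-3.5,0],
    [0,-3.5,0],
    [0,-3.5,0],
    [0,-3.5,0],
    [0,-3,0],
    [0,-1.7,0],
    [0,-0.9,0],
    [0,0,0],
    [0,0,2],
    [0,0,3],
    [0,0,3],
    [0,0,3],
    [0,0,1.5],
    [0,0,0],
    [0,0,0],
  ],
  angular=[
    [0,0,0],
    [0,0,0],
    [0,0,0],
    [0,0,0],
    [0,0,0],
    [0,0,0],
    [0,0,0],
    [0,0,0],
    [0,0,0],
    [0,0,0],
    [0,0,0],
    [0,0,0],
    [0,0,0],
    [0,0,0],
    [0,0,0],
    [0,0,0],
    [0,0,0],
    [0,0,0],
  ],
)

```text
clock: 15.0
position: [0.498, 0.2686, 0.1255]
ee_rot: [3.141, -0.002, -0.0]
force: [0.9, -0.6, -2.4]
width: 0.522
gripper_force: 20.0
```

```bash
python3 - <<'E'
from h import *
go(.497,.272,.081)
E
```

```text
t 15.0 pos [0.498  0.2686 0.1255] w 0.522 gf 20.0 F [ 0.9 -0.6 -2.4] d_cm [-0.1  -0.34  4.45] rot [ 0.001  0.    -0.001]
```

Call:
carry_out(
  claw=[4,4,4,4,4,4,4],
  delta_pos=[
    [0,-0.3,1.5],
    [0,0,1.6],
    [0,0,0.8],
    [0,0,0.35],
    [0,0,0.1],
    [0,0,0.05],
    [0,0,0],
  ],
  angular=[
    [0,0,0],
    [0,0,0],
    [0,0,0],
    [0,0,0],
    [0,0,0],
    [0,0,0],
    [0,0,0],
  ],
)

```text
clock: 15.7
position: [0.498, 0.2728, 0.0817]
ee_rot: [-3.141, 0.0, -0.001]
force: [-0.6, 0.4, -1.6]
width: 0.515
gripper_force: 20.0
```

Call:
carry_out(
  claw=[4,4,4],
  delta_pos=[
    [0,0,0.05],
    [0,0,0.05],
    [0,0,0],
  ],
  angular=[
    [0,0,0],
    [0,0,0],
    [0,0,0],
  ],
)

```text
clock: 16.0
position: [0.4982, 0.2731, 0.0812]
ee_rot: [-3.141, 0.0, -0.002]
force: [-0.7, -0.9, 6.1]
width: 0.521
gripper_force: 20.0
```

Call:
carry_out(
  claw=[9,9,9,9,9,9,9,9,9,9,9,9,9,9,9,9,9,9,9],
  delta_pos=[
    [0,0,0],
    [0,0,0],
    [0,0,0],
    [0,0,0],
    [0,0,-1],
    [0,0,-2],
    [0,0,-3],
    [0,0,-2],
    [0.5,1,0],
    [1,2.5,0],
    [1.5,3.5,0],
    [1.5,3.7,0],
    [1.5,3.7,0],
    [1.5,3.5,0],
    [1,2.5,0],
    [0.6,1.2,0],
    [0,0.5,0],
    [0,0,0],
    [0,0,0],
  ],
  angular=[
    [0,0,0],
    [0,0,0],
    [0,0,0],
    [0,0,0],
    [0,0,0],
    [0,0,0],
    [0,0,0],
    [0,0,0],
    [0,0,0],
    [0,0,0],
    [0,0,0],
    [0,0,0],
    [0,0,0],
    [0,0,0],
    [0,0,0],
    [0,0,0],
    [0,0,0],
    [0,0,0],
    [0,0,0],
  ],
)

```text
clock: 17.9
position: [0.5879, 0.0535, 0.1602]
ee_rot: [-3.141, -0.003, 0.001]
force: [0.2, 0.6, -0.3]
width: 0.982
gripper_force: 0.0
```

```bash
python3 - <<'E'
from h import *
go(.5892,.0525,.085)
E
```

```text
t 17.9 pos [0.5879 0.0535 0.1602] w 0.982 gf 0.0 F [ 0.2  0.6 -0.3] d_cm [0.13 0.11 7.52] rot [-0.001  0.     0.002]
```

Call:
carry_out(
  claw=[9,9,9,9,9,4,4,4,4,4,4,4,4,4,4,4,4,4],
  delta_pos=[
    [0.1,0.1,2],
    [0,0,2.5],
    [0,0,2],
    [0,0,1],
    [0,0,0],
    [0,0,0],
    [0,0,0],
    [0,0,0],
    [0,0,0],
    [0,0,0],
    [0,0,0],
    [0,0,0],
    [0,0,-0.5],
    [0,0,-2],
    [0,0,-3],
    [0,0,-4],
    [0,0,-4],
    [0,0,-3],
  ],
  angular=[
    [0,0,0],
    [0,0,0],
    [0,0,0],
    [0,0,0],
    [0,0,0],
    [0,0,0],
    [0,0,0],
    [0,0,0],
    [0,0,0],
    [0,0,0],
    [0,0,0],
    [0,0,0],
    [0,0,0],
    [0,0,0],
    [0,0,0],
    [0,0,0],
    [0,0,0],
    [0,0,0],
  ],
)

```text
clock: 19.7
position: [0.5897, 0.0507, 0.2529]
ee_rot: [-3.141, 0.0, -0.002]
force: [1.1, 0.4, -2.9]
width: 0.522
gripper_force: 19.9
```

Call:
carry_out(
  claw=[4,4,4,4,4,4,4,4,4,4,4,4,4,4,4,4,4,4],
  delta_pos=[
    [-0.2,-1,0],
    [-0.3,-2,0],
    [-0.4,-3,0],
    [-0.4,-3.5,0],
    [-0.4,-3.5,0],
    [-0.4,-3.5,0],
    [-0.3,-3,0],
    [-0.2,-2,0],
    [-0.1,-1.2,0],
    [0,0,0],
    [0,0,0],
    [0,0,2],
    [0,0,3],
    [0,0,3],
    [0,0,3],
    [0,0,1.5],
    [0,0,0],
    [0,0,0],
  ],
  angular=[
    [0,0,0],
    [0,0,0],
    [0,0,0],
    [0,0,0],
    [0,0,0],
    [0,0,0],
    [0,0,0],
    [0,0,0],
    [0,0,0],
    [0,0,0],
    [0,0,0],
    [0,0,0],
    [0,0,0],
    [0,0,0],
    [0,0,0],
    [0,0,0],
    [0,0,0],
    [0,0,0],
  ],
)

```text
clock: 21.5
position: [0.5634, 0.2772, 0.1262]
ee_rot: [-3.141, 0.002, -0.001]
force: [-0.4, 0.4, -3.1]
width: 0.522
gripper_force: 19.9
```

```bash
python3 - <<'E'
from h import *
go(.562,.280,.0812)
E
```

```text
t 21.5 pos [0.5634 0.2772 0.1262] w 0.522 gf 19.9 F [-0.4  0.4 -3.1] d_cm [-0.15 -0.28  4.5 ] rot [-0.    -0.001 -0.001]
```

Call:
carry_out(
  claw=[4,4,4,4,4,4,4,4],
  delta_pos=[
    [0,-0.2,1.5],
    [0,0,1.6],
    [0,0,0.8],
    [0,0,0.4],
    [0,0,0.1],
    [0,0,0.05],
    [0,0,0.05],
    [0,0,0],
  ],
  angular=[
    [0,0,0],
    [0,0,0],
    [0,0,0],
    [0,0,0],
    [0,0,0],
    [0,0,0],
    [0,0,0],
    [0,0,0],
  ],
)

```text
clock: 22.3
position: [0.5631, 0.28, 0.0813]
ee_rot: [-3.141, 0.0, -0.002]
force: [-0.7, -0.2, 5.3]
width: 0.523
gripper_force: 20.0
```

Call:
carry_out(
  claw=[9,9,9,9,9,9,9,9,9,9],
  delta_pos=[
    [0,0,0],
    [0,0,0],
    [0,0,0],
    [0,0,0],
    [0,0,-1],
    [0,0,-2],
    [0,0,-3],
    [0,0,-2],
    [0,0,0],
    [0,0,0],
  ],
  angular=[
    [0,0,0],
    [0,0,0],
    [0,0,0],
    [0,0,0],
    [0,0,0],
    [0,0,0],
    [0,0,0],
    [0,0,0],
    [0,0,0],
    [0,0,0],
  ],
)

```text
clock: 23.3
position: [0.5628, 0.2797, 0.1608]
ee_rot: [-3.141, 0.001, -0.002]
force: [-0.1, -0.2, -1.3]
width: 0.979
gripper_force: 0.0
```

```bash
python3 - <<'E'
from h import *
t=arm.get_image('top'); s=arm.get_image('side')
cv2.imwrite('pics/top2.png',cv2.resize(t['frame'][130:290,130:490],None,fx=2.2,fy=2.2)[:,:,::-1])
K={'blue':(.588,.053),'red':(.557,-.062),'yellow':(.501,.014)}
for c,x in K.items():
    print(c,[fit([(p,cmask(p,c).astype(float))],x,.004,.007,.033) for p in (t,s)])
def wm(p):
    h=cv2.cvtColor(p['frame'],cv2.COLOR_RGB2HSV); return ((h[...,1]<75)&(h[...,2]>100)).astype(float)
print('jar',[fit([(p,wm(p))],(.5616,-.0016),.004,.044,.022) for p in (t,s)])
go(.5616,-.0016,.012)
E
```

```text
blue [(array([0.5886, 0.0546]), np.float64(0.033)), (array([0.5902, 0.0569]), np.float64(0.367))]
red [(array([ 0.5581, -0.0638]), np.float64(0.033)), (array([ 0.5596, -0.0616]), np.float64(0.037))]
yellow [(array([0.5023, 0.0135]), np.float64(0.123)), (array([0.501, 0.014]), np.float64(1.0))]
jar [(array([5.622e-01, 2.000e-04]), np.float64(0.09)), (array([0.5637, 0.0079]), np.float64(0.507))]
t 23.4 pos [0.5621 0.2792 0.1594] w 0.979 gf 0.0 F [-1.1 -0.3  0.1] d_cm [-2.000e-02  2.807e+01  1.476e+01] rot [ 0.001  0.001 -0.   ]
```

View pics/top2.png

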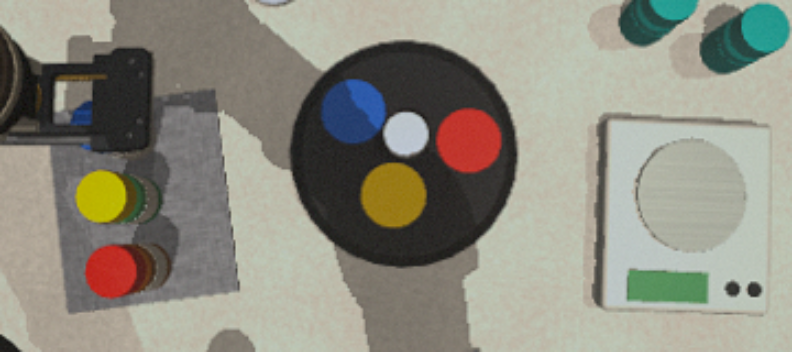

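The mat holds red (110,270) and yellow (100,195), with blue under the gripper. The tray has only the jar (405,133) between the blue, red and yellow coasters.

Call:
carry_out(
  claw=[9,9,9,9,9,9,9,9,9,9,9,9,9,9,9,9],
  delta_pos=[
    [0,1,0],
    [0,2.5,0],
    [0,3.5,0],
    [0,4,0],
    [0,4,0],
    [0,4,0],
    [0,3.5,0],
    [0,3,0],
    [0,1.7,0],
    [0,0.7,0],
    [0,0,2],
    [0,0,3],
    [0,0,3],
    [0,0,1],
    [0,0,0],
    [0,0,0],
  ],
  angular=[
    [0,0,0],
    [0,0,0],
    [0,0,0],
    [0,0,0],
    [0,0,0],
    [0,0,0],
    [0,0,0],
    [0,0,0],
    [0,0,0],
    [0,0,0],
    [0,0,0],
    [0,0,0],
    [0,0,0],
    [0,0,0],
    [0,0,0],
    [0,0,0],
  ],
)

```text
clock: 25.0
position: [0.5631, 0.0011, 0.071]
ee_rot: [-3.141, -0.001, -0.001]
force: [-0.5, -0.1, 0.1]
width: 0.978
gripper_force: 0.0
```

```bash
python3 - <<'E'
from h import *
go(.5622,.0002,.014)
E
```

```text
t 25.0 pos [0.5631 0.0011 0.071 ] w 0.978 gf 0.0 F [-0.5 -0.1  0.1] d_cm [-0.09  0.09  5.7 ] rot [-0.    -0.001  0.   ]
```

Call:
carry_out(
  claw=[9,9,9,9,9,3.6,3.6,3.6,3.6,3.6,3.6,3.6,3.6,3.6,3.6,3.6,3.6],
  delta_pos=[
    [-0.1,0.1,1.5],
    [0,0,2],
    [0,0,1.5],
    [0,0,0.7],
    [0,0,0],
    [0,0,0],
    [0,0,0],
    [0,0,0],
    [0,0,0],
    [0,0,0],
    [0,0,0],
    [0,0,0],
    [0,0,-0.5],
    [0,0,-2],
    [0,0,-4],
    [0,0,-4],
    [0,0,-2.5],
  ],
  angular=[
    [0,0,0],
    [0,0,0],
    [0,0,0],
    [0,0,0],
    [0,0,0],
    [0,0,0],
    [0,0,0],
    [0,0,0],
    [0,0,0],
    [0,0,0],
    [0,0,0],
    [0,0,0],
    [0,0,0],
    [0,0,0],
    [0,0,0],
    [0,0,0],
    [0,0,0],
  ],
)

```text
clock: 26.7
position: [0.5623, -0.0001, 0.1463]
ee_rot: [-3.141, 0.0, -0.004]
force: [0.0, -0.2, -0.8]
width: 0.474
gripper_force: 20.0
```

```bash
python3 - <<'E'
from h import *
go(.502,-.2775,.058)
E
```

```text
t 26.7 pos [ 5.623e-01 -1.000e-04  1.463e-01] w 0.474 gf 20.0 F [ 0.  -0.2 -0.8] d_cm [-6.05 27.74  8.81] rot [-0.    -0.003 -0.   ]
```

Call:
carry_out(
  claw=[3.6,3.6,3.6,3.6,3.6,3.6,3.6,3.6,3.6,3.6,3.6,3.6,3.6,3.6,3.6,3.6],
  delta_pos=[
    [-0.2,1,0],
    [-0.5,2.5,0],
    [-0.8,3.5,0],
    [-0.9,4,0],
    [-0.9,4,0],
    [-0.9,4,0],
    [-0.8,3.5,0],
    [-0.6,2.8,0],
    [-0.3,1.6,0],
    [-0.1,0.8,0],
    [0,0,0],
    [0,0,1.5],
    [0,0,2.5],
    [0,0,1.5],
    [0,0,0],
    [0,0,0],
  ],
  angular=[
    [0,0,0],
    [0,0,0],
    [0,0,0],
    [0,0,0],
    [0,0,0],
    [0,0,0],
    [0,0,0],
    [0,0,0],
    [0,0,0],
    [0,0,0],
    [0,0,0],
    [0,0,0],
    [0,0,0],
    [0,0,0],
    [0,0,0],
    [0,0,0],
  ],
)

```text
clock: 28.3
position: [0.5021, -0.2758, 0.0885]
ee_rot: [-3.141, -0.003, -0.0]
force: [0.1, -1.2, -0.5]
width: 0.478
gripper_force: 20.0
```

```bash
python3 - <<'E'
from h import *
go(.502,-.2775,.058)
E
```

```text
t 28.3 pos [ 0.5021 -0.2758  0.0885] w 0.478 gf 20.0 F [ 0.1 -1.2 -0.5] d_cm [-0.01  0.17  3.05] rot [-0.001 -0.     0.002]
```

Call:
carry_out(
  claw=[3.6,3.6,3.6,3.6,3.6,3.6,3.6],
  delta_pos=[
    [0,0.1,1],
    [0,0,1.2],
    [0,0,0.5],
    [0,0,0.2],
    [0,0,0.1],
    [0,0,0.05],
    [0,0,0],
  ],
  angular=[
    [0,0,0],
    [0,0,0],
    [0,0,0],
    [0,0,0],
    [0,0,0],
    [0,0,0],
    [0,0,0],
  ],
)

```text
clock: 29.0
position: [0.5016, -0.2785, 0.0579]
ee_rot: [3.141, -0.001, 0.0]
force: [-0.5, 0.9, -1.6]
width: 0.476
gripper_force: 20.0
```

Call:
carry_out(
  claw=[3.6,3.6,3.6,3.6],
  delta_pos=[
    [0,0,0.05],
    [0,0,0.05],
    [0,0,0],
    [0,0,0],
  ],
  angular=[
    [0,0,0],
    [0,0,0],
    [0,0,0],
    [0,0,0],
  ],
)

```text
clock: 29.4
position: [0.5016, -0.2784, 0.0572]
ee_rot: [3.141, -0.001, 0.001]
force: [-2.5, 0.3, 4.4]
width: 0.477
gripper_force: 20.0
```

Call:
carry_out(
  claw=[9,9,9,9,9,9,9,9,9,9,9,9,9,9,9,9,9,9,9],
  delta_pos=[
    [0,0,0],
    [0,0,0],
    [0,0,0],
    [0,0,0],
    [0,0,-1],
    [0,0,-2.5],
    [0,0,-4],
    [0,0,-3],
    [0,-1,0],
    [0,-2.5,0],
    [-0.5,-4,0],
    [-1,-4,0],
    [-1,-4,0],
    [-1,-4,0],
    [-1,-4,0],
    [-1,-4,0],
    [-1,-4,0],
    [-0.5,-4,0],
    [0,-4,0],
  ],
  angular=[
    [0,0,0],
    [0,0,0],
    [0,0,0],
    [0,0,0],
    [0,0,0],
    [0,0,0],
    [0,0,0],
    [0,0,0],
    [0,0,0],
    [0,0,0],
    [0,0,0],
    [0,0,0],
    [0,0,0],
    [0,0,0],
    [0,0,0],
    [0,0,0],
    [0,0,0],
    [0,0,0],
    [0,0,0],
  ],
)

```text
clock: 31.3
position: [0.4302, 0.1182, 0.1619]
ee_rot: [3.141, 0.0, -0.0]
force: [1.0, -0.2, -0.7]
width: 0.982
gripper_force: 0.0
```

```bash
python3 - <<'E'
from h import *
t=arm.get_image('top'); s=arm.get_image('side')
cv2.imwrite('pics/top3.png',np.hstack([cv2.resize(t['frame'][170:270,390:490],None,fx=4,fy=4),cv2.resize(s['frame'][280:380,250:350],None,fx=4,fy=4)])[:,:,::-1])
K={'blue':(.563,.280),'yellow':(.498,.273),'red':(.4315,.2643)}
for c,x in K.items():
    print(c,[fit([(p,cmask(p,c).astype(float))],x,.085,.115,.024) for p in (t,s)])
C={'blue':(.588,.054),'red':(.558,-.0635),'yellow':(.502,.0135)}
for c,x in C.items():
    print(c,[fit([(p,cmask(p,c).astype(float))],x,.004,.007,.033) for p in (t,s)])
go(.4315,.2643,.081)
E
```

```text
blue [(array([0.5609, 0.2809]), np.float64(0.207)), (array([0.5625, 0.2887]), np.float64(0.274))]
yellow [(array([0.5011, 0.2755]), np.float64(0.897)), (array([0.5001, 0.2789]), np.float64(0.59))]
red [(array([0.4315, 0.2643]), np.float64(1.0)), (array([0.4315, 0.2643]), np.float64(1.0))]
blue [(array([0.5886, 0.0545]), np.float64(0.036)), (array([0.59  , 0.0566]), np.float64(0.045))]
red [(array([ 0.5582, -0.0638]), np.float64(0.035)), (array([ 0.5595, -0.0617]), np.float64(0.038))]
yellow [(array([0.5023, 0.0135]), np.float64(0.07)), (array([0.502 , 0.0135]), np.float64(1.0))]
t 31.4 pos [0.4309 0.1226 0.1623] w 0.978 gf 0.0 F [0.3 0.2 0.5] d_cm [  0.16 -14.14   8.17] rot [-0.003 -0.001  0.008]
```

View pics/top3.png

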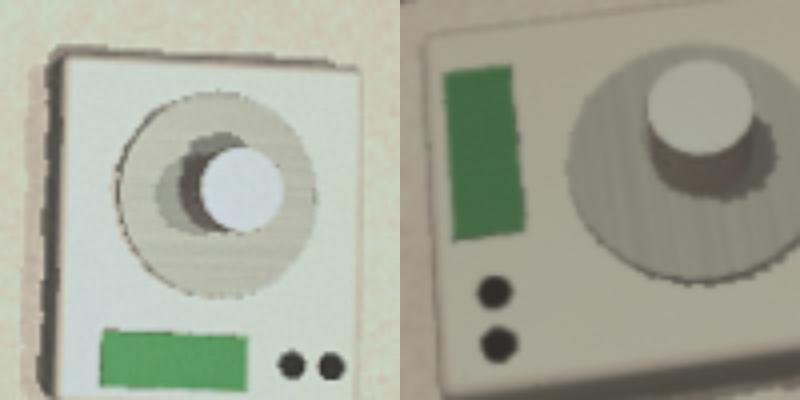

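The jar stands on the pan. Correcting for parallax, its base is about 0.5 mm from the pan's centre. Next I fetch the red bottle.

Call:
carry_out(
  claw=[9,9,9,9,9,9,9,9,9],
  delta_pos=[
    [0.1,-3,0],
    [0,-4,0],
    [0,-3.5,0],
    [0,-2.4,0],
    [0,-1,0],
    [0,-0.2,0],
    [0,0,2],
    [0,0,0],
    [0,0,0],
  ],
  angular=[
    [0,0,0],
    [0,0,0],
    [0,0,0],
    [0,0,0],
    [0,0,0],
    [0,0,0],
    [0,0,0],
    [0,0,0],
    [0,0,0],
  ],
)

```text
clock: 32.3
position: [0.4326, 0.2559, 0.1416]
ee_rot: [3.14, -0.003, -0.002]
force: [0.6, 0.6, 0.0]
width: 0.98
gripper_force: 0.0
```

```bash
python3 - <<'E'
from h import *
go(.4315,.2643,.081)
E
```

```text
t 32.3 pos [0.4326 0.2559 0.1416] w 0.98 gf 0.0 F [0.6 0.6 0. ] d_cm [-0.1  -0.85  6.06] rot [ 0.001  0.001 -0.002]
```

Call:
carry_out(
  claw=[9,9,9,9,9,9,4,4,4,4,4,4,4,4,4,4,4,4],
  delta_pos=[
    [-0.1,-0.8,0],
    [0,0,1.5],
    [0,0,2.5],
    [0,0,1.5],
    [0,0,0.5],
    [0,0,0],
    [0,0,0],
    [0,0,0],
    [0,0,0],
    [0,0,0],
    [0,0,0],
    [0,0,0],
    [0,0,-0.5],
    [0,0,-2],
    [0,0,-4],
    [0,0,-4],
    [0,0,-4],
    [0,0,-2.5],
  ],
  angular=[
    [0,0,0],
    [0,0,0],
    [0,0,0],
    [0,0,0],
    [0,0,0],
    [0,0,0],
    [0,0,0],
    [0,0,0],
    [0,0,0],
    [0,0,0],
    [0,0,0],
    [0,0,0],
    [0,0,0],
    [0,0,0],
    [0,0,0],
    [0,0,0],
    [0,0,0],
    [0,0,0],
  ],
)

```text
clock: 34.1
position: [0.4319, 0.2663, 0.2549]
ee_rot: [-3.14, -0.0, -0.004]
force: [-0.0, -0.1, -2.6]
width: 0.517
gripper_force: 19.9
```

Call:
carry_out(
  claw=[4,4,4,4,4,4,4,4,4,4,4,4,4,4,4,4,4,4,4],
  delta_pos=[
    [0.4,1,0],
    [0.8,2,0],
    [1.2,3.2,0],
    [1.4,3.6,0],
    [1.4,3.6,0],
    [1.4,3.6,0],
    [1.4,3.6,0],
    [1.4,3.6,0],
    [1.3,3.4,0],
    [1,2.6,0],
    [0.7,1.7,0],
    [0.3,0.8,0],
    [0,0,0],
    [0,0,2],
    [0,0,4],
    [0,0,4],
    [0,0,2.5],
    [0,0,0],
    [0,0,0],
  ],
  angular=[
    [0,0,0],
    [0,0,0],
    [0,0,0],
    [0,0,0],
    [0,0,0],
    [0,0,0],
    [0,0,0],
    [0,0,0],
    [0,0,0],
    [0,0,0],
    [0,0,0],
    [0,0,0],
    [0,0,0],
    [0,0,0],
    [0,0,0],
    [0,0,0],
    [0,0,0],
    [0,0,0],
    [0,0,0],
  ],
)

```text
clock: 36.0
position: [0.5584, -0.0601, 0.1272]
ee_rot: [-3.141, -0.002, 0.001]
force: [0.7, -0.4, -1.6]
width: 0.519
gripper_force: 19.9
```

```bash
python3 - <<'E'
from h import *
go(.5588,-.0628,.085)
E
```

```text
t 36.0 pos [ 0.5584 -0.0601  0.1272] w 0.519 gf 19.9 F [ 0.7 -0.4 -1.6] d_cm [0.04 0.27 4.22] rot [-0.001  0.     0.001]
```

Call:
carry_out(
  claw=[4,4,4,4,4,4,4,4],
  delta_pos=[
    [0,0.2,1.5],
    [0,0,1.5],
    [0,0,0.7],
    [0,0,0.3],
    [0,0,0.1],
    [0,0,0.05],
    [0,0,0],
    [0,0,0],
  ],
  angular=[
    [0,0,0],
    [0,0,0],
    [0,0,0],
    [0,0,0],
    [0,0,0],
    [0,0,0],
    [0,0,0],
    [0,0,0],
  ],
)

```text
clock: 36.8
position: [0.559, -0.0634, 0.0858]
ee_rot: [3.142, -0.001, 0.002]
force: [-0.3, -0.3, 0.2]
width: 0.523
gripper_force: 19.9
```

```bash
python3 - <<'E'
from h import *
go(.5588,-.0628,.085)
E
```

```text
t 36.8 pos [ 0.559  -0.0634  0.0858] w 0.523 gf 19.9 F [-0.3 -0.3  0.2] d_cm [-0.02 -0.06  0.08] rot [ 0.    -0.001 -0.   ]
```

Call:
carry_out(
  claw=[4,4,4],
  delta_pos=[
    [0,0,0.05],
    [0,0,0],
    [0,0,0],
  ],
  angular=[
    [0,0,0],
    [0,0,0],
    [0,0,0],
  ],
)

```text
clock: 37.1
position: [0.5593, -0.0635, 0.0856]
ee_rot: [3.141, -0.001, 0.003]
force: [-0.9, -0.1, 5.4]
width: 0.522
gripper_force: 19.9
```

Call:
carry_out(
  claw=[9,9,9,9,9,9,9,9,9,9,9,9,9,9,9,9,9,9,9,9],
  delta_pos=[
    [0,0,0],
    [0,0,0],
    [0,0,0],
    [0,0,0],
    [0,0,-1],
    [0,0,-2],
    [0,0,-3],
    [0,0,-2],
    [-0.3,-1.5,0],
    [-0.5,-3,0],
    [-0.7,-4,0],
    [-0.8,-4,0],
    [-0.8,-4,0],
    [-0.8,-4,0],
    [-0.8,-4,0],
    [-0.7,-4,0],
    [-0.4,-3,0],
    [-0.3,-1.5,0],
    [0,-0.6,0],
    [0,0,0],
  ],
  angular=[
    [0,0,0],
    [0,0,0],
    [0,0,0],
    [0,0,0],
    [0,0,0],
    [0,0,0],
    [0,0,0],
    [0,0,0],
    [0,0,0],
    [0,0,0],
    [0,0,0],
    [0,0,0],
    [0,0,0],
    [0,0,0],
    [0,0,0],
    [0,0,0],
    [0,0,0],
    [0,0,0],
    [0,0,0],
    [0,0,0],
  ],
)

```text
clock: 39.1
position: [0.4975, 0.2724, 0.1644]
ee_rot: [3.141, 0.0, -0.001]
force: [1.0, 0.1, -0.3]
width: 0.979
gripper_force: 0.0
```

```bash
python3 - <<'E'
from h import *
t=arm.get_image('top'); s=arm.get_image('side')
for p in (t,s): print(fit2(p,cmask(p,'red'),(.5588,-.0628),(.558,-.063)))
go(.498,.273,.0814)
E
```

```text
(array([ 0.5577, -0.0653,  0.558 , -0.0635]), np.float64(0.07))
(array([ 0.5585, -0.062 ,  0.5592, -0.0623]), np.float64(0.117))
t 39.2 pos [0.4981 0.2708 0.1645] w 0.982 gf 0.0 F [-0.1  0.   0.1] d_cm [-0.01 -0.23  8.31] rot [ 0.001  0.    -0.002]
```

Call:
carry_out(
  claw=[9,9,9,9,9,9,4,4,4,4,4,4,4,4,4,4,4,4],
  delta_pos=[
    [0,-0.1,2],
    [0,0,3],
    [0,0,2],
    [0,0,1],
    [0,0,0.3],
    [0,0,0],
    [0,0,0],
    [0,0,0],
    [0,0,0],
    [0,0,0],
    [0,0,0],
    [0,0,0],
    [0,0,-0.5],
    [0,0,-2],
    [0,0,-4],
    [0,0,-4],
    [0,0,-4],
    [0,0,-2.5],
  ],
  angular=[
    [0,0,0],
    [0,0,0],
    [0,0,0],
    [0,0,0],
    [0,0,0],
    [0,0,0],
    [0,0,0],
    [0,0,0],
    [0,0,0],
    [0,0,0],
    [0,0,0],
    [0,0,0],
    [0,0,0],
    [0,0,0],
    [0,0,0],
    [0,0,0],
    [0,0,0],
    [0,0,0],
  ],
)

```text
clock: 41.0
position: [0.498, 0.2742, 0.2551]
ee_rot: [-3.14, 0.0, -0.004]
force: [0.9, -0.6, -2.0]
width: 0.52
gripper_force: 20.0
```

Call:
carry_out(
  claw=[4,4,4,4,4,4,4,4,4,4,4,4,4,4,4,4,4,4],
  delta_pos=[
    [0.1,1,0],
    [0.1,2,0],
    [0.1,3,0],
    [0.1,3.5,0],
    [0.1,3.5,0],
    [0,3.5,0],
    [0,3.5,0],
    [0,3,0],
    [0,1.9,0],
    [0,0.9,0],
    [0,0,0],
    [0,0,2],
    [0,0,4],
    [0,0,4],
    [0,0,2.5],
    [0,0,0],
    [0,0,0],
    [0,0,0],
  ],
  angular=[
    [0,0,0],
    [0,0,0],
    [0,0,0],
    [0,0,0],
    [0,0,0],
    [0,0,0],
    [0,0,0],
    [0,0,0],
    [0,0,0],
    [0,0,0],
    [0,0,0],
    [0,0,0],
    [0,0,0],
    [0,0,0],
    [0,0,0],
    [0,0,0],
    [0,0,0],
    [0,0,0],
  ],
)

```text
clock: 42.8
position: [0.5037, 0.0165, 0.1283]
ee_rot: [-3.141, -0.001, -0.004]
force: [0.8, 0.1, -0.9]
width: 0.517
gripper_force: 20.0
```

```bash
python3 - <<'E'
from h import *
go(.503,.0146,.085)
E
```

```text
t 42.8 pos [0.5037 0.0165 0.1283] w 0.517 gf 20.0 F [ 0.8  0.1 -0.9] d_cm [-0.09  0.2   4.33] rot [-0.001 -0.003  0.001]
```

Call:
carry_out(
  claw=[4,4,4,4,4,4,4,4],
  delta_pos=[
    [-0.1,0.1,1.5],
    [0,0,1.5],
    [0,0,0.7],
    [0,0,0.3],
    [0,0,0.1],
    [0,0,0.05],
    [0,0,0],
    [0,0,0],
  ],
  angular=[
    [0,0,0],
    [0,0,0],
    [0,0,0],
    [0,0,0],
    [0,0,0],
    [0,0,0],
    [0,0,0],
    [0,0,0],
  ],
)

```text
clock: 43.6
position: [0.502, 0.0148, 0.0857]
ee_rot: [-3.141, 0.0, -0.002]
force: [0.3, -0.3, 1.0]
width: 0.517
gripper_force: 20.0
```

Call:
carry_out(
  claw=[4,4],
  delta_pos=[
    [0,0,0.03],
    [0,0,0],
  ],
  angular=[
    [0,0,0],
    [0,0,0],
  ],
)

```text
clock: 43.8
position: [0.5022, 0.0148, 0.0857]
ee_rot: [-3.142, 0.0, -0.002]
force: [-0.3, 0.1, 6.0]
width: 0.518
gripper_force: 20.0
```

Call:
carry_out(
  claw=[9,9,9,9,9,9,9,9,9,9,9,9,9,9,9,9,9,9,9,9],
  delta_pos=[
    [0,0,0],
    [0,0,0],
    [0,0,0],
    [0,0,0],
    [0,0,-1],
    [0,0,-2],
    [0,0,-3],
    [0,0,-2],
    [0.3,-1.5,0],
    [0.6,-3,0],
    [0.9,-4,0],
    [1,-4,0],
    [1,-4,0],
    [1,-4,0],
    [0.8,-3,0],
    [0.4,-2,0],
    [0.1,-1,0],
    [0,0,0],
    [0,0,0],
    [0,0,0],
  ],
  angular=[
    [0,0,0],
    [0,0,0],
    [0,0,0],
    [0,0,0],
    [0,0,0],
    [0,0,0],
    [0,0,0],
    [0,0,0],
    [0,0,0],
    [0,0,0],
    [0,0,0],
    [0,0,0],
    [0,0,0],
    [0,0,0],
    [0,0,0],
    [0,0,0],
    [0,0,0],
    [0,0,0],
    [0,0,0],
    [0,0,0],
  ],
)

```text
clock: 45.8
position: [0.5628, 0.2777, 0.1651]
ee_rot: [3.14, -0.003, 0.0]
force: [0.4, -0.9, -0.3]
width: 0.983
gripper_force: 0.0
```

```bash
python3 - <<'E'
from h import *
t=arm.get_image('top')
print(fit2(t,cmask(t,'yellow'),(.5025,.0146),(.5023,.0135)))
go(.563,.280,.0814)
E
```

```text
(array([0.5015, 0.0147, 0.5025, 0.0135]), np.float64(0.163))
t 45.85 pos [0.5629 0.2779 0.1651] w 0.979 gf 0.0 F [-0.4 -0.5 -0.5] d_cm [ 0.01 -0.22  8.37] rot [ 0.001 -0.    -0.002]
```

Call:
carry_out(
  claw=[9,9,9,9,9,9,4,4,4,4,4,4,4,4,4,4,4,4],
  delta_pos=[
    [0,-0.2,2],
    [0,0,3],
    [0,0,2],
    [0,0,1],
    [0,0,0.35],
    [0,0,0],
    [0,0,0],
    [0,0,0],
    [0,0,0],
    [0,0,0],
    [0,0,0],
    [0,0,0],
    [0,0,-0.5],
    [0,0,-2],
    [0,0,-4],
    [0,0,-4],
    [0,0,-4],
    [0,0,-2.5],
  ],
  angular=[
    [0,0,0],
    [0,0,0],
    [0,0,0],
    [0,0,0],
    [0,0,0],
    [0,0,0],
    [0,0,0],
    [0,0,0],
    [0,0,0],
    [0,0,0],
    [0,0,0],
    [0,0,0],
    [0,0,0],
    [0,0,0],
    [0,0,0],
    [0,0,0],
    [0,0,0],
    [0,0,0],
  ],
)

```text
clock: 47.65
position: [0.5631, 0.2822, 0.2549]
ee_rot: [-3.14, 0.0, -0.004]
force: [-0.3, -0.4, -1.7]
width: 0.521
gripper_force: 20.0
```

Call:
carry_out(
  claw=[4,4,4,4,4,4,4,4,4,4,4,4,4,4,4,4,4,4],
  delta_pos=[
    [0.2,1,0],
    [0.3,2,0],
    [0.4,3,0],
    [0.4,3.5,0],
    [0.4,3.5,0],
    [0.4,3.5,0],
    [0.3,3,0],
    [0.2,2,0],
    [0,1,0],
    [0,0,0],
    [0,0,0],
    [0,0,2],
    [0,0,4],
    [0,0,4],
    [0,0,2.5],
    [0,0,0],
    [0,0,0],
    [0,0,0],
  ],
  angular=[
    [0,0,0],
    [0,0,0],
    [0,0,0],
    [0,0,0],
    [0,0,0],
    [0,0,0],
    [0,0,0],
    [0,0,0],
    [0,0,0],
    [0,0,0],
    [0,0,0],
    [0,0,0],
    [0,0,0],
    [0,0,0],
    [0,0,0],
    [0,0,0],
    [0,0,0],
    [0,0,0],
  ],
)

```text
clock: 49.45
position: [0.5898, 0.0578, 0.1283]
ee_rot: [-3.141, -0.001, -0.005]
force: [-0.2, -0.2, -2.8]
width: 0.519
gripper_force: 20.0
```

```bash
python3 - <<'E'
from h import *
go(.589,.0552,.085)
E
```

```text
t 49.45 pos [0.5898 0.0578 0.1283] w 0.519 gf 20.0 F [-0.2 -0.2 -2.8] d_cm [-0.09  0.26  4.33] rot [-0.001 -0.003  0.001]
```

Call:
carry_out(
  claw=[4,4,4,4,4,4,4,4],
  delta_pos=[
    [0,0.2,1.5],
    [0,0,1.5],
    [0,0,0.7],
    [0,0,0.3],
    [0,0,0.1],
    [0,0,0.05],
    [0,0,0],
    [0,0,0],
  ],
  angular=[
    [0,0,0],
    [0,0,0],
    [0,0,0],
    [0,0,0],
    [0,0,0],
    [0,0,0],
    [0,0,0],
    [0,0,0],
  ],
)

```text
clock: 50.25
position: [0.5889, 0.0547, 0.0854]
ee_rot: [-3.141, 0.001, -0.001]
force: [-0.3, 0.3, -0.9]
width: 0.518
gripper_force: 20.0
```

Call:
carry_out(
  claw=[4,4,4],
  delta_pos=[
    [0,0,0.05],
    [0,0,0],
    [0,0,0],
  ],
  angular=[
    [0,0,0],
    [0,0,0],
    [0,0,0],
  ],
)

```text
clock: 50.55
position: [0.5892, 0.0547, 0.0854]
ee_rot: [-3.142, 0.001, -0.002]
force: [-2.3, -0.7, 5.5]
width: 0.519
gripper_force: 20.0
```

Call:
carry_out(
  claw=[9,9,9,9,9,9,9,9,9,9,9,9,9,9,9,9,9,9],
  delta_pos=[
    [0,0,0],
    [0,0,0],
    [0,0,0],
    [0,0,0],
    [0,0,-1],
    [0,0,-2],
    [0,0,-4],
    [0,0,-4],
    [0,0,-3],
    [-0.5,-2,0],
    [-1,-4,0],
    [-1,-4,0],
    [-1,-4,0],
    [-1,-4,0],
    [-1,-3,0],
    [-0.5,-1.5,0],
    [0,0,0],
    [0,0,0],
  ],
  angular=[
    [0,0,0],
    [0,0,0],
    [0,0,0],
    [0,0,0],
    [0,0,0],
    [0,0,0],
    [0,0,0],
    [0,0,0],
    [0,0,0],
    [0,0,0],
    [0,0,0],
    [0,0,0],
    [0,0,0],
    [0,0,0],
    [0,0,0],
    [0,0,0],
    [0,0,0],
    [0,0,0],
  ],
)

```text
clock: 52.35
position: [0.5294, 0.278, 0.2245]
ee_rot: [3.14, -0.002, 0.001]
force: [0.6, -1.6, -0.4]
width: 0.983
gripper_force: 0.0
```

```bash
python3 - <<'E'
from h import *
t=arm.get_image('top'); s=arm.get_image('side')
C={'blue':(.589,.054),'red':(.558,-.0635),'yellow':(.502,.0135)}
for c,x in C.items(): print(c,[fit2(p,cmask(p,c),x) for p in (t,s)])
cv2.imwrite('pics/end.png',np.vstack([cv2.resize(t['frame'][130:270,250:490],(720,420))[:300],cv2.resize(s['frame'][120:270,210:470],(720,415))[100:400]])[:600,:,::-1])
go(.5,0,.3)
E
```

```text
blue [(array([0.5886, 0.0553, 0.5885, 0.0543]), np.float64(0.086)), (array([0.5887, 0.0549, 0.5939, 0.0686]), np.float64(0.316))]
red [(array([ 0.5577, -0.0653,  0.558 , -0.0634]), np.float64(0.071)), (array([ 0.5585, -0.0622,  0.5595, -0.062 ]), np.float64(0.111))]
yellow [(array([0.5021, 0.0134, 0.5023, 0.0135]), np.float64(0.124)), (array([0.5093, 0.0426, 0.518 , 0.1233]), np.float64(0.662))]
t 52.45 pos [0.5297 0.2772 0.2244] w 0.98 gf 0.0 F [-0.6 -0.3  0.4] d_cm [-2.88 27.74 -7.53] rot [ 0.001 -0.    -0.003]
```

View pics/end.png

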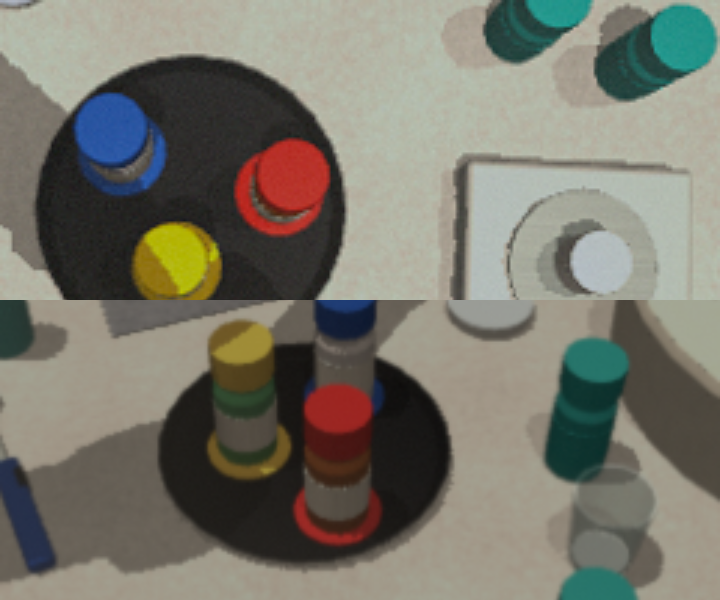

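All three bottles stand upright on their own coasters: blue (115,130), red (290,175) and yellow (170,260). The jar is on the pan (600,262), and the beaker is untouched. I am handing in.

```bash
python3 -c "
from cell import arm
print(arm.sign_off())"
```

```text
the job is handed in; nothing more can be done
None
```

I handed the job in at about 52 s: the jar is in the middle of the balance's pan, and the blue, red and yellow bottles are back upright within about 2 mm of the centres of their own coasters.

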